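# Slide the weld coupon along the rail into the measuring pocket

### The arm

A 6-joint arm with a two-finger parallel gripper is mounted at the origin on the work surface. World frame = base frame: x ahead of the robot, y to its left, z up, the work surface at z = 0. Lengths are in m, angles in rad, forces in N, time in s.
With the tool pointing down it reaches from about 0.275 to 0.875 m from the base axis. Payload 12.5 kg.
Tool frame: the origin (TCP) lies at the very end of the fingers, on their centre line; the grasp point (between the pads) lies 19 mm behind it; x points along the fingers, y is the direction in which the jaws open and shut, and the axes are right-handed (so a half turn about x gives the same grasp; the last joint's range is limited). The gripper opens to 85 mm and grips with 20 to 120 N. Pads are 22 mm wide; open, the fingers measure 114 mm over their backs; the gripper's body (76 mm by 85 mm) begins 54 mm behind the grasp point. The pads swing forward as they close: fully open they stand 13 mm farther back than shut.
Start: joints at [-1.267, 0.351, 1.652, -0, 1.139, -0.085], TCP at [0.209, -0.509, 0.231] pointing down, gripper open.
Joint ranges: [-2.75, 2.75], [-0.79, 2.1], [0.01, 2.65], [-1.57, 4.71], [0.07, 3.14], [-2.87, 2.87]. Speed limits (rad/s): [2.22, 2.22, 2.79, 3.14, 3.14, 3.14].

### API

Orientations are given as a 3x3 rotation matrix whose columns are the frame's x, y, z axes.
In Python, from bench import manip gives the robot as it stands. Calls block until the motion is done:
- manip.move_ptp(position, orientation): joint-space move of the TCP to a pose.
- manip.move_l(position, attitude=None, max_speed=0.15): straight line of the TCP; attitude=None keeps the orientation; max_speed is the mean speed in m/s.
- manip.move_j(angles): joint-space move.
- manip.set_gripper(opening, effort=None): opening from 0.0 (shut) to 1.0 (fully open); effort is the grip in N (None keeps the last); returns when the fingers have stopped.
- manip.dwell(seconds).
- manip.inverse_kinematics(position, orientation): joint angles nearest the present ones, or None.
- manip.grab_frame(name): name is "side" or "top"; returns (picture, depth): 420x560x3 uint8, red, green, blue; 420x560 float32, m along the optical axis (not along the pixel's ray), 0 where there is no reading.
- manip.get_calibration(name): a dict with "camera_matrix" (3x3 intrinsics, pixels), "R" (3x3) and "t" (3): a world point X has camera coordinates R X + t. Camera axes: x right, y down, z forward; pixel columns grow to the right and rows downward; lengths in m; the calibration is good to about 2 mm. A picture is of the moment at which its call begins. get_calibration takes no time and is no camera call.
A pose or a line that the arm cannot do raises manip.Unreachable and nothing moves.
- manip.sign_off(): hands the job in, once; it reports no verdict.
Trained networks look in the newest picture that a camera, given by its name, has taken for a name from the list of things; names that differ only in an ending like _2 or _b are one class to them, and where a whole thing is asked for, a point or a joint stands for the part that bears it (a point fixed in the world has none). Each returns a list of dicts, best first, with "confidence" (0 to 1); they miss things now and then, are a little off and sometimes report something else, mostly with a low value. They report only what shows in the picture. A call takes as long as a camera call.
- manip.look_for(camera, name): "at" ([x, y, z] in m, in world coordinates, good to about 4 mm: the middle of the surface that is visible of it).
Readings, each from a call of its own:
- manip.current_time(): time.
- manip.current_qpos(): joint angles.
- manip.current_joint_vel(): joint speeds.
- manip.current_joint_torque(): joint torques, N m.
- manip.current_ee_pos(): TCP position.
- manip.current_tcp_rot(): TCP orientation.
- manip.current_force(): force on the tool from outside, world axes, zero at the start.
- manip.current_ft_torque(): the same for the moment, N m.
- manip.current_grip_width(): opening from 0.0 (shut) to 1.0 (fully open).
Only numpy, scipy, OpenCV 4.12 (cv2) and the standard library are available. Lean on these libraries where they do the work, as an engineer would, in place of code of your own. Each camera call takes 0.05 s, during which the arm holds its last target. There are 200 camera calls.

### The job

With the fingertips, push the beige weld coupon flat against the dark rail of the measuring jig while it is still short of the red line, then slide it along the rail, keeping it against the rail, into the corner pocket until it sits fully home against the blue end stop. The coupon stays flat on the plate and is never picked up, and the fittings standing around are left where they are. Finish with the hand clear.

Things in the scene. Friction and masses are not known exactly. Their poses are not given: they have to be found in the camera images.
- jig: Fixed measuring jig: aluminium plate 200 (x) by 360 (y) by 10 mm thick, origin centre of underside, z up. On its +x edge a dark rail runs along y from -180 to +160, inner face at x = +75, looking to -x. Blue end stop at the +y end, face at y = +140. Corner pocket between rail, stop and a blue lip (see pocket). Rail, stop and lip rise 12 mm above the plate. Red line across the plate at y = +10.
- coupon: Loose beige plastic weld coupon, a flat block 44 (its x) by 60 (its y) by 18 mm high, about 45 g, lying flat on the plate on the -y side of the red line, its y axis within 35 degrees of the jig's y, clear of the rail; origin centre of underside. Slides under a push of about 1 N. Pushed at its middle it may stop askew at the rail; a push on the end that stands off squares it.
- pocket (a point): Where the centre of the coupon's underside lies when fully home, on the plate's top: jig x +53, y +110, z +10 mm, axes of the jig. The pocket has a green floor, is 47 mm wide, open above and to -y; its lip is at y +100 to +140, face at x +28, with a flared lead-in back to y +78, x +8 to +28. When home the coupon sticks 20 mm out of the lip, 40 mm is in.
- line (a point): Point on the red line, on the plate's top: jig x = 0, y = +10 mm; its axes are the jig's.
- nipple: Loose brass nipple standing upright on the plate, 36 mm across, 38 mm high; origin at the centre of its underside. To be left alone.
- coupling: Loose beige pipe coupling standing on the bench behind the rail, 50 mm across, 50 mm high; origin at the centre of its underside. To be left alone.
- tee: Loose brass tee fitting lying on the bench behind the rail, 60 mm (y) by 32 mm (x), 48 mm high; origin at the centre of its underside. To be left alone.

How it is judged:
On the way, in this order (a step that is already met when the one before it is completed fails the run):
1. the coupon lies flat against the rail, still short of the red line (within 3 mm and 4 degrees) (x of coupon in the frame of jig above 0.05 m and y of coupon in the frame of jig below -0.01 m and angle between the y axis of coupon and the y axis of jig, either way round below 0.07 rad), for 0.2 s.
2. the coupon is fully home in the corner pocket (y of coupon in the frame of pocket above -0.0025 m and x of coupon in the frame of pocket above -0.0035 m and angle between the y axis of coupon and the y axis of jig, either way round below 0.07 rad), for 0.2 s.
At the end, for the whole second after the job is handed in: The coupon rests flat in the corner pocket, within 2.5 mm of the end stop, 3.5 mm of the rail and 4 degrees of square, at rest and released (all of step 2 and y of coupon in the frame of pocket below 0.003 m and x of coupon in the frame of pocket below 0.003 m and z of coupon in the frame of pocket below 0.002 m and angle between coupon's own z axis and vertical below 0.05 rad and linear speed of coupon below 0.01 m/s); the robot touches nothing.
It fails at once if the coupon was lifted or tipped (more than 6 mm or 14 degrees) (z of coupon in the frame of jig above 0.016 m or angle between coupon's own z axis and vertical above 0.25 rad).
It fails at once if the coupon went past the red line while away from the rail (leading end over the line, more than 6 mm off the rail) (y of coupon in the frame of jig above -0.01 m and x of coupon in the frame of jig below 0.047 m).
It fails at once if the nipple was disturbed (15 mm) (distance of nipple from where it was at the start of the episode above 0.015 m or angle between nipple's own z axis and vertical above 0.5 rad).
It fails at once if the coupling was disturbed (15 mm) (distance of coupling from where it was at the start of the episode above 0.015 m or angle between coupling's own z axis and vertical above 0.5 rad).
It fails at once if the tee was disturbed (15 mm) (distance of tee from where it was at the start of the episode above 0.015 m or angle between tee's own z axis and vertical above 0.5 rad).
It also fails if it takes over 64 s, if anything falls off the work surface, if the arm or the gripper's body presses on something with over 40 N, if the wrist force passes 120 N, or if a joint passes its speed limit or range.

## Working session

There is one attempt and no reset: what is moved stays moved. The work goes in short steps, each a Python script; the robot and the scene stay as the last script left them, time stands still between calls to the robot, and variables do not carry over. Pictures are saved under pics/ and viewed, about 8 in all and at most 12, crops included, and the job is handed in when it is done.

```bash
mkdir -p pics; python3 - <<'E'
from bench import manip
import cv2,numpy as np
for c in("top","side"):
    p,d=manip.grab_frame(c); cv2.imwrite(f"pics/{c}0.png",p[:,:,::-1]); np.savez(f"pics/{c}0.npz",p=p,d=d)
    k=manip.get_calibration(c); print(c,k["camera_matrix"].round(1).tolist(),(-k["R"].T@k["t"]).round(3))
    for n in("jig","coupon","pocket","line","nipple","coupling","tee"):
        print(n,[(np.round(r["at"],3).tolist(),round(r["confidence"],2)) for r in manip.look_for(c,n)[:3]])
print(manip.current_time())
E
```

```text
top [[508.9, 0.0, 274.5], [0.0, 508.9, 211.6], [0.0, 0.0, 1.0]] [0.528 0.038 0.91 ]
jig [([0.57, -0.026, 0.012], 0.6)]
coupon [([0.548, -0.127, 0.03], 0.76), ([0.571, -0.032, 0.011], 0.51)]
pocket [([0.57, -0.026, 0.011], 0.66)]
line [([0.571, -0.032, 0.01], 0.97)]
nipple [([0.516, 0.073, 0.048], 0.6)]
coupling [([0.711, -0.186, 0.037], 0.84)]
tee [([0.735, 0.02, 0.026], 0.93)]
side [[386.9, 0.0, 277.4], [0.0, 386.9, 206.8], [0.0, 0.0, 1.0]] [ 0.558 -0.423  0.531]
jig [([0.567, -0.082, 0.008], 0.63)]
coupon [([0.548, -0.137, 0.027], 0.87), ([0.568, -0.078, 0.012], 0.25)]
pocket [([0.568, -0.081, 0.007], 0.6)]
line [([0.567, -0.078, 0.007], 0.92)]
nipple [([0.515, 0.062, 0.036], 0.63)]
coupling []
tee [([0.732, 0.013, 0.024], 0.94), ([0.565, -0.078, 0.009], 0.26)]
0.8
```

View pics/top0.png

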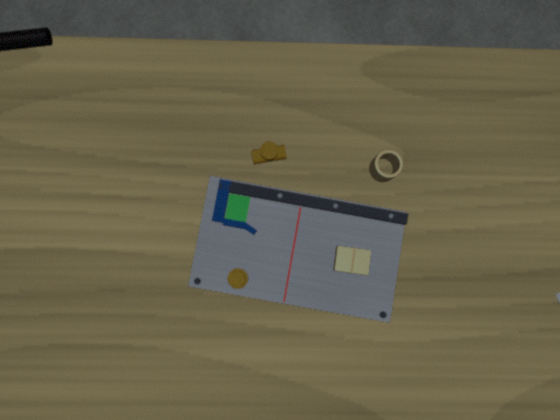

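View pics/side0.png

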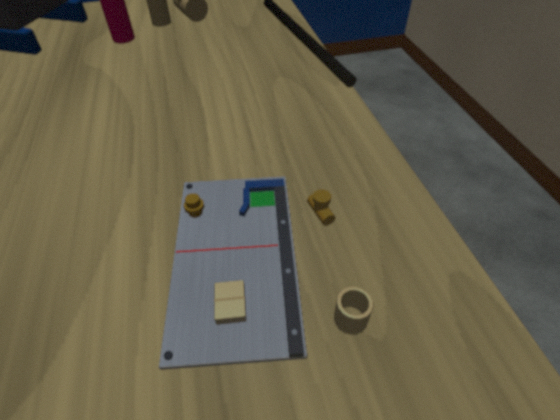

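The top view shows the jig's rail on its upper edge (rows 183–220), the pocket at upper left (~237,207) and the red line (~293,255). The coupon is at (353,261), the nipple at (238,278), the tee at (268,152) and the coupling at (388,165). The side view agrees. Next I'll fit the jig and coupon poses from colour blobs.

```bash
cat >h.py <<'E'
from bench import manip
import cv2,numpy as np
def back(c,uv,z):
    k=manip.get_calibration(c); R,t=k["R"],k["t"]; C=-R.T@t
    r=(R.T@np.linalg.inv(k["camera_matrix"])@np.c_[uv,np.ones(len(uv))].T).T
    return (C+r*((z-C[2])/r[:,2])[:,None])
def rect(c,mask,z):
    n,l,s,_=cv2.connectedComponentsWithStats(mask.astype(np.uint8))
    i=1+s[1:,4].argmax(); v,u=np.where(l==i)
    P=back(c,np.c_[u,v].astype(float),z)[:,:2]
    (cx,cy),(w,h),a=cv2.minAreaRect((P*1000).astype(np.float32))
    if w>h: w,h,a=h,w,a-90
    # a: rotation of the box; long side = y axis of box
    a=(a+90)%180-90
    return np.array([cx,cy])/1000,(w,h),a,s[i,4]
def R2(a): a=np.deg2rad(a); return np.array([[np.cos(a),-np.sin(a)],[np.sin(a),np.cos(a)]])
def roi(p,d,c):
    m=np.zeros(p.shape[:2],bool); m[170:330,185:415]=1
    return m
def coupon(p):
    hsv=cv2.cvtColor(p,cv2.COLOR_RGB2HSV); m=(hsv[...,0]>15)&(hsv[...,0]<35)&(hsv[...,1]>60)&(hsv[...,2]>150)
    return rect("top",m&roi(p,0,0),.028)
E
python3 - <<'E'
from h import *
f=np.load("pics/top0.npz");p=f["p"];d=f["d"];m=roi(p,0,0)
hsv=cv2.cvtColor(p,cv2.COLOR_RGB2HSV)
for n,(u,v) in dict(rail=(310,200),coupon=(345,255),plate=(330,290),nip=(238,278),red=(296,237),green=(237,207),wood=(300,340)).items(): print(n,p[v,u],hsv[v,u],d[v,u])
print("rail",rect("top",m&(p.max(2)<75)&(hsv[...,1]<110),.022))
print("red",rect("top",m&(p[...,0]>1.6*p[...,2].astype(float))&((hsv[...,0]<8)|(hsv[...,0]>170))&(hsv[...,1]>90),.010))
print("green",rect("top",m&(hsv[...,0]>45)&(hsv[...,0]<80)&(hsv[...,1]>120),.010))
print("plate",rect("top",m&~((hsv[...,0]>10)&(hsv[...,0]<35)&(hsv[...,1]>70)),.012))
print("coupon",coupon(p))
E
```

```text
rail [37 43 50] [106  66  50] 0.8993775
coupon [138 140 110] [ 32  55 140] 0.88549715
plate [100 105 112] [108  27 112] 0.893619
nip [102  86  29] [ 23 183 102] 0.8542064
red [115  89  94] [174  58 115] 0.905194
green [ 38 123  59] [ 67 176 123] 0.90688753
wood [113 104  75] [ 23  86 113] 0.8911742
rail (array([ 0.64453162, -0.06560841]), (20.975635528564453, 318.87628173828125), -9.449264526367188, np.int32(2042))
red (array([ 0.554901  , -0.02034722]), (2.7699718475341797, 164.94723510742188), 80.54446411132812, np.int32(148))
green (array([0.63577209, 0.07813576]), (36.95362854003906, 44.55744171142578), 80.85728454589844, np.int32(521))
plate (array([ 0.56469812, -0.03305214]), (201.94752502441406, 363.83648681640625), -9.426864624023438, np.int32(22978))Traceback (most recent call last):
  File "<stdin>", line 9, in <module>
  File "h.py", line 22, in coupon
    return rect("top",m&roi(p,0,0),.028)
  File "h.py", line 9, in rect
    i=1+s[1:,4].argmax(); v,u=np.where(l==i)
        ~~~~~~~~~~~~~~^^
ValueError: attempt to get argmax of an empty sequence
```

```bash
cat >>h.py <<'E'
A=-9.44; J0=np.array([.5648,-.0328])
def j2w(x,y): return J0+R2(A)@np.array([x,y])/1000      # jig mm -> world m
def coupon(p,name=None):
    # beige blob: bright and r-b positive, near the jig
    q=p.astype(int); m=(q[...,0]-q[...,2]>18)&(q[...,0]>118)&(q[...,1]>118)&roi(p,0,0)
    c,s,a,n=rect("top",m,.028)
    return (R2(A).T@(c-J0)*1000).round(1),np.round(s,1),round(a-A,1),n
def snap(name=None):
    p,d=manip.grab_frame("top")
    if name: cv2.imwrite(f"pics/{name}.png",cv2.resize(p[150:340,170:430,::-1],None,fx=3,fy=3))
    return coupon(p)
def rot(yaw):  # tool down, jaws (tool y) along jig direction at yaw deg from jig y
    y=np.r_[R2(A+yaw)@[0,1],0]; x=np.array([0,0,-1.]); return np.c_[x,y,np.cross(x,y)]
def pos(x,y,z): return [*j2w(x,y),z]
E
python3 - <<'E'
from h import *
print(coupon(np.load("pics/top0.npz")["p"]))
r=manip.current_tcp_rot();print(r.round(2).tolist())
for n,(x,y,yaw) in dict(a=(-60,-85,0),a2=(-60,-85,180),b=(53,-150,90),b2=(53,-150,-90),c=(53,70,90),c2=(53,70,-90)).items():
    q=manip.inverse_kinematics(pos(x,y,.014),rot(yaw)); print(n,None if q is None else np.round(q,2))
E
```

```text
(array([ -4.4, -94. ]), array([42.4, 58.1]), 2.2, np.int32(813))
[[-0.0, 0.38, -0.93], [-0.0, -0.93, -0.38], [-1.0, 0.0, 0.0]]
a [-0.31  0.61  1.91 -0.    0.62 -1.71]
a2 [-0.31  0.61  1.91 -0.    0.62  1.43]
b None
b2 [-0.38  0.76  1.58 -0.    0.8  -0.22]
c None
c2 [-0.03  0.77  1.56 -0.    0.81  0.13]
```

```bash
cat >>h.py <<'E'
def fj(): return R2(A).T@np.array(manip.current_force())[:2]
def push(x,y,dx,dy,z,n,step,lim):
    """straight steps from (x,y) along (dx,dy) until the force along the way passes lim"""
    f0=fj(); u=np.array([dx,dy])/np.hypot(dx,dy)
    for i in range(n):
        x+=u[0]*step; y+=u[1]*step; manip.move_l(pos(x,y,z),max_speed=.03); f=fj()-f0
        if -f@u>lim: print("contact"); break
    print("at",round(x,1),round(y,1),"f",f.round(2)); return x,y
E
python3 - <<'E'
from h import *
manip.set_gripper(.35,40); 
manip.move_ptp(pos(-60,-94,.08),rot(180)); manip.move_l(pos(-60,-94,.0135),max_speed=.08)
print(manip.current_ee_pos(),manip.current_force(),snap("b"),manip.current_grip_width())
manip.move_l(pos(5,-94,.0135),max_speed=.05)
print(fj()); push(5,-94,1,0,.0135,14,1.5,5)
print(snap("c"),manip.current_time())
E
```

```text
[ 0.49047708 -0.11577589  0.01385772] [-0.079094   -0.85067457  0.35882914] (array([-133.,   10.]), array([ 18.5, 131.5]), 10.1, np.int32(492)) 0.34895666629606864
[ 0.33243536 -0.45157422]
contact
at 24.5 -94.0 f [-7.07 -0.34]
(array([-131.7,   45.6]), array([ 31.1, 256.2]), 8.6, np.int32(2002)) 9.0
```

View pics/c.png

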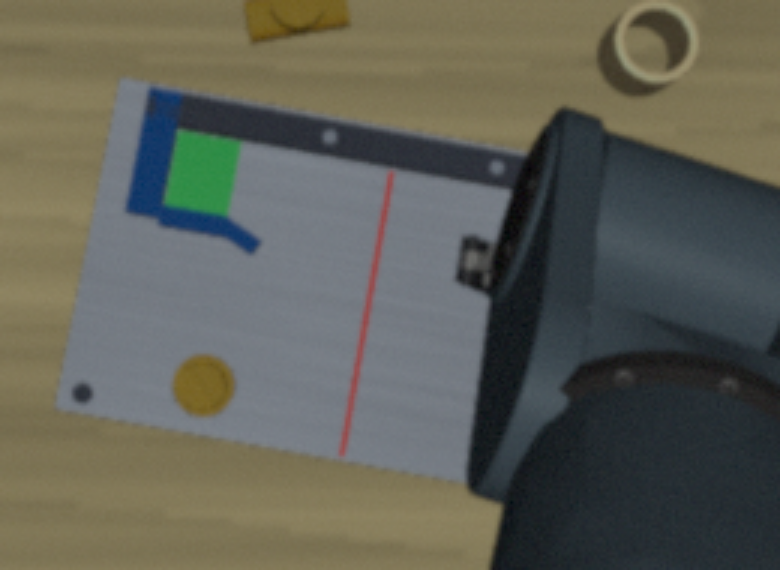

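```bash
python3 - <<'E'
from h import *
manip.move_l(pos(5,-94,.0135),max_speed=.08); manip.move_l(pos(-10,-94,.10),max_speed=.15)
manip.set_gripper(.12)
manip.move_ptp(pos(-90,-260,.15),rot(-90))
print(snap("d"),manip.current_time())
E
```

```text
(array([ 52.9, -95. ]), array([41.7, 58.2]), -0.2, np.int32(780)) 12.175
```

View pics/d.png

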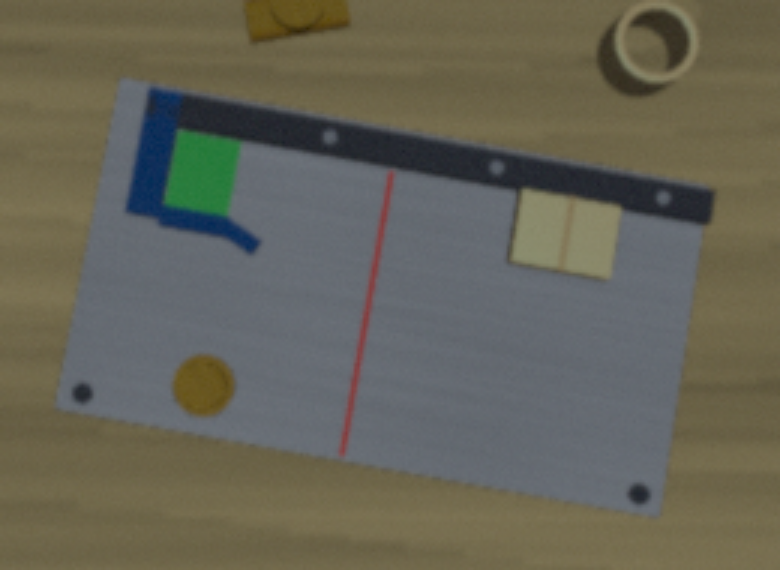

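The coupon is flush with the rail at (567,235 in the crop), well short of the red line. Next I'll slide it part-way, check, then finish.

```bash
python3 - <<'E'
from h import *
manip.move_ptp(pos(51,-160,.08),rot(-90)); manip.move_l(pos(51,-160,.0135),max_speed=.08)
print(manip.current_force(),manip.current_ee_pos())
manip.move_l(pos(53,0,.0135),max_speed=.05); print(fj())
manip.move_l(pos(52,-20,.0135)); manip.move_l(pos(52,-30,.10)); manip.move_ptp(pos(-60,-230,.15),rot(-90))
print(snap("e"),manip.current_time())
E
```

```text
[-0.3941289  -0.41971141 -0.12291692] [ 0.58918585 -0.19910139  0.01393294]
[ 0.31649416 -0.19670631]
(array([53. , 43.1]), array([42. , 58.2]), 0.1, np.int32(792)) 19.2833
```

View pics/e.png

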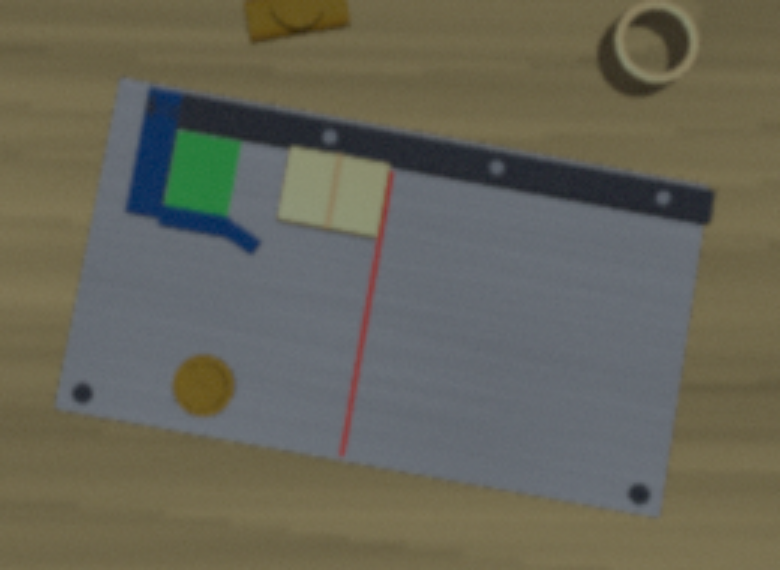

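The coupon is still flush and square, with its trailing end just past the red line. Now I'll push it home, stopping on force.

```bash
python3 - <<'E'
from h import *
manip.move_ptp(pos(52,-25,.08),rot(-90)); manip.move_l(pos(52,-25,.0135),max_speed=.08)
manip.move_l(pos(53,52,.0135),max_speed=.05); print(fj())
x,y=push(53,52,0,1,.0135,16,1.5,8)
manip.dwell(.4)
manip.move_l(pos(x,y-20,.0135),max_speed=.06); manip.move_l(pos(x,y-30,.10)); manip.move_ptp(pos(-60,-230,.15),rot(-90))
print(snap("f"),manip.current_time())
E
```

```text
[-0.6883783 -0.8612331]
contact
at 53.0 70.0 f [  1.5  -14.87]
(array([ 53. , 110.4]), array([42.1, 57.9]), 0.2, np.int32(783)) 28.7333
```

View pics/f.png

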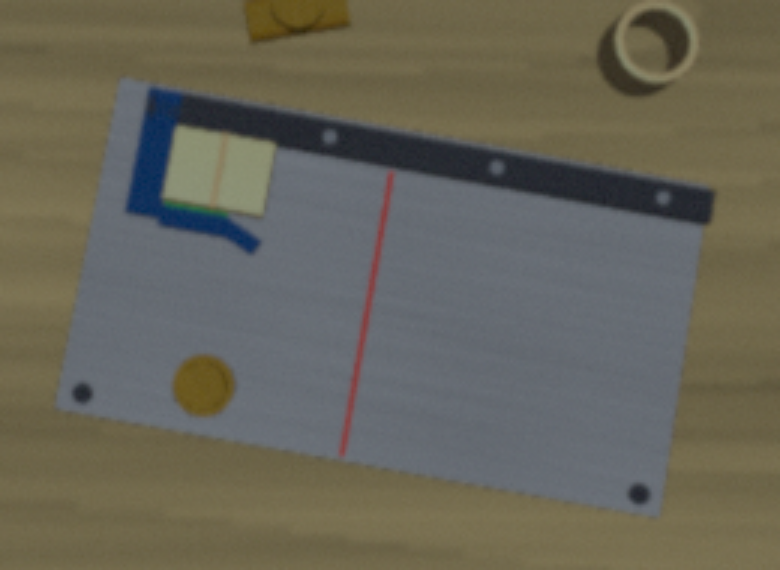

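The coupon is home at (220,170 in the crop), against the stop and the rail, with the thin green gap on the lip side. The hand is clear, so I'll hand in.

```bash
python3 -c "
from bench import manip
manip.sign_off()"
```

```text
the job is handed in; nothing more can be done
```

The coupon is home in the corner pocket and the job is handed in; the sign-off reports no verdict.

- **Pushing to the rail:** I pushed the coupon square with two spread fingertips. It measured jig (52.9, −95.0) mm and −0.2°, short of the red line.
- **Sliding home:** I slid it along the rail in two pushes, with a check between them at (53.0, 43.1) mm and 0.1°. The second push stopped on contact with the end stop at about 15 N.
- **Last check:** The coupon measured jig (53.0, 110.4) mm and 0.2°, against a target of (53, 110). In the last picture it sits in the pocket against stop and rail, the other fittings look unmoved, and the hand is clear. The clock read 28.7 s.

The only odd readings were two coupon measurements taken while the arm covered the coupon in the top camera. I discarded them and measured again with the arm out of the way.

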